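Press the proud lids of archive boxes home

TASK

Four black archive boxes stand on the conservation bench and two of their lids are not fully on: they stand proud, with the cream neck showing. Press those two lids straight down until they are fully home, without shoving the boxes about, and do not touch the two boxes that are already shut.

Things in the scene. Friction and masses are not known exactly. Their poses are not given: they have to be found in the camera images.
- lid_a: Lid, 100 x 80 x 30 mm, of one of four identical loose black boxes (0.8 to 1.7 kg). Origin: centre of its flat top; x along the 100 mm, z up. Shut, its top is 70 mm above the bench; if proud, 16 to 22 mm higher, level, a cream neck showing below it. Slides straight down under about 5 N, pressed anywhere; stays where left; stops hard when home.
- lid_b: Lid, 100 x 80 x 30 mm, of one of four identical loose black boxes (0.8 to 1.7 kg). Origin: centre of its flat top; x along the 100 mm, z up. Shut, its top is 70 mm above the bench; if proud, 16 to 22 mm higher, level, a cream neck showing below it. Slides straight down under about 5 N, pressed anywhere; stays where left; stops hard when home.
- lid_c: Lid, 100 x 80 x 30 mm, of one of four identical loose black boxes (0.8 to 1.7 kg). Origin: centre of its flat top; x along the 100 mm, z up. Shut, its top is 70 mm above the bench; if proud, 16 to 22 mm higher, level, a cream neck showing below it. Slides straight down under about 5 N, pressed anywhere; stays where left; stops hard when home.
- lid_d: Lid, 100 x 80 x 30 mm, of one of four identical loose black boxes (0.8 to 1.7 kg). Origin: centre of its flat top; x along the 100 mm, z up. Shut, its top is 70 mm above the bench; if proud, 16 to 22 mm higher, level, a cream neck showing below it. Slides straight down under about 5 N, pressed anywhere; stays where left; stops hard when home.

How it is judged:
By the outcome, as a careful person would: the job done as asked, in the order asked, and still so for the second after the job is handed in, with the robot touching nothing.
It also fails if it takes over 32 s, if anything falls off the work surface, if the arm or the gripper's body presses on something with over 40 N, if the wrist force passes 120 N, or if a joint passes its speed limit or range.

ROBOT

A 6-joint arm with a two-finger parallel gripper is mounted at the origin on the work surface. World frame = base frame: x ahead of the robot, y to its left, z up, the work surface at z = 0. Lengths are in mm, angles in rad, forces in N, time in s.
With the tool pointing down it reaches from about 400 to 925 mm from the base axis. Payload 12.5 kg.
Tool frame: the origin (TCP) lies on the mounting face of the last link; the fingertips stand 190 mm ahead of it and the grasp point (between the pads) lies 171 mm ahead of it (env.grasp_offset is the distance from the TCP to the grasp point, in mm); z points along the fingers, y is the direction in which the jaws open and shut (so a half turn about z gives the same grasp; the last joint's range is limited). The gripper opens to 95 mm and grips with 3 to 60 N. Pads are 20 mm wide; open, the fingers measure 119 mm over their backs; the gripper's body (75 mm by 180 mm) begins 59 mm behind the grasp point.
Start: joints at [-1.318, 0.491, 1.559, -0, 1.092, -0.106], TCP at [219.488, -585.192, 404.761] pointing down, gripper open.
Joint ranges: [-3.1, 3.1], [-0.84, 2.19], [0.05, 2.79], [-1.13, 4.28], [0.06, 2.93], [-2.69, 2.69]. Speed limits (rad/s): [2.22, 2.22, 2.79, 3.14, 3.14, 3.14].

INTERFACE

Orientations are given as [roll, pitch, yaw] about the fixed x, y, z axes, in that order (R = Rz(yaw) Ry(pitch) Rx(roll)).
In Python, from cell import env, viewer gives the robot as it stands.
- The arm moves only by the tool play_rows, never from a script. Its argument "increments" is a list of rows, each an object of numbers: "dx", "dy", "dz": the shift along the tool's x, y, z in mm; "rx", "ry", "rz": the turn, a rotation vector about the tool's x, y, z in units of 6 degrees (1.0 is 6 degrees). A call has 1 to 8 rows; each row is the pose to reach, as a shift and turn from the pose measured when the call began, along the tool's axes at that moment; what a row does not reach only later rows make up. A row lasts 1/12 s, in which the tool goes at most 41.7 mm and 7.16 degrees, less where a joint would pass 70% of its speed; a pose out of reach is approached as far as the arm can. A call with a gripper value outside its range is refused whole. "fingers" is the opening, from 0 (shut) to 1 (fully open), set as the call begins (left out, the last holds). The fingers move at their own pace and stop on an object; the grip force is fixed at half the most. Time passes only in rows, so rows that repeat a pose let the fingers close. It gives the time, the measured TCP pose, the force and the opening at its end, in the units of the state.
- env.state(): the state, without advancing time (a new reading comes with each control period).
- viewer.read_camera(name): name is "side" or "top"; returns a dict with "image" (480x640x3 uint8, red, green, blue), "fx", "fy", "cx", "cy" (pixels), "k1" (the pictures are not rectified: a ray, as slopes to the right and down, at radius r is drawn at 1 + k1 r^2 times it, then the intrinsics apply), "rvec" (rotation vector, rad) and "tvec" (3), from world to camera coordinates, as OpenCV has them. Camera axes: x right, y down, z forward; pixel columns grow to the right and rows downward; lengths in mm; the calibration is good to about 2 mm. A picture is of the moment at which its call begins. There is no depth.
- env.job_done(): hands the job in, once; it reports no verdict.
The state is a dict: "t": time; "joints": joint angles; "qvel": joint speeds; "tau": joint torques, N m; "eef_pos": TCP position; "tcp_rot": TCP orientation; "ft_force": force on the tool from outside, world axes, zero at the start; "moment": the same for the moment, N m; "opening": opening from 0.0 (shut) to 1.0 (fully open).
Only numpy, scipy, OpenCV 4.12 (cv2) and the standard library are available. Lean on these libraries where they do the work, as an engineer would, in place of code of your own. Each camera call takes 0.05 s, during which the arm holds its last target.

## Working session

There is one attempt and no reset: what is moved stays moved. The work goes in short steps, Python scripts to look and compute and a tool call to move; the robot and the scene stay as the last step left them, time stands still between calls to the robot, and variables do not carry over. Pictures are saved under pics/ and viewed, and the job is handed in when it is done.

Besides the shell and the picture viewer there is one more tool, called after "Emit:" by a JSON object that holds its "op" and its "data", one argument or row to a line. play_rows: Moves the arm, as the interface text tells. Its arguments: {"type":"object","properties":{"increments":{"type":"array","items":{"type":"object","properties":{"dx":{"type":"number"},"dy":{"type":"number"},"dz":{"type":"number"},"rx":{"type":"number"},"ry":{"type":"number"},"rz":{"type":"number"}}}},"fingers":{"type":"number"}},"required":["increments"]}

```bash
mkdir -p pics; ls; python3 - <<'E'
from cell import env, viewer
import cv2,pickle
d={}
for n in("side","top"):
    r=viewer.read_camera(n);d[n]=r
    cv2.imwrite(f"pics/{n}0.png",r["image"][:,:,::-1])
    print(n,{k:v for k,v in r.items() if k!="image"})
pickle.dump(d,open("cam0.pkl","wb"))
print(env.state())
E
```

```text
pics
side {'fx': 466.796043969218, 'fy': 466.796043969218, 'cx': 317.67316201961324, 'cy': 245.04942862510183, 'k1': -0.10752145810860937, 'rvec': array([ 0.34016776, -2.55817539,  1.50550655]), 'tvec': array([547.98137655, 153.3536743 , 721.57697853])}
top {'fx': 510.0031126541007, 'fy': 510.0031126541007, 'cx': 322.6615176985916, 'cy': 233.74702532116967, 'k1': -0.010301657173415074, 'rvec': array([ 2.15177939, -2.14741994,  0.16838461]), 'tvec': array([  6.76945584, 549.34764123, 779.49794043])}
{'t': 0.1, 'joints': array([-1.31759262e+00,  4.91462100e-01,  1.55938958e+00, -1.60183908e-05,
        1.09172177e+00, -1.05605737e-01]), 'qvel': array([-1.66788614e-03, -8.48116520e-05, -2.42308237e-03, -2.51174210e-03,
        2.66447262e-04,  1.29301759e-03]), 'tau': array([ 2.93574718e-03, -6.13618898e+01, -2.58606023e+01,  6.94063562e-02,
        4.70030901e-02, -7.43712121e-05]), 'eef_pos': array([ 219.48245193, -585.15531988,  404.24282939]), 'tcp_rot': array([-3.14061582e+00, -8.92570530e-05,  3.58816786e-01]), 'ft_force': array([-0.43501535, -0.20314949, -0.75011648]), 'moment': array([-3.16786032e-02,  5.46422973e-02,  5.26408690e-06]), 'opening': 1.0024558396875982}
```

View pics/side0.png

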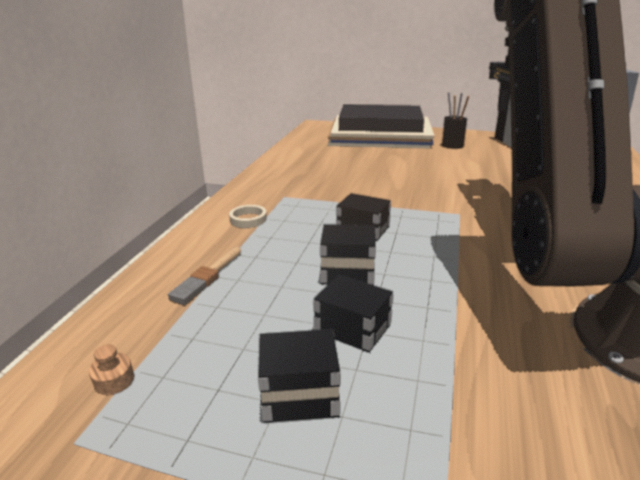

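View pics/top0.png

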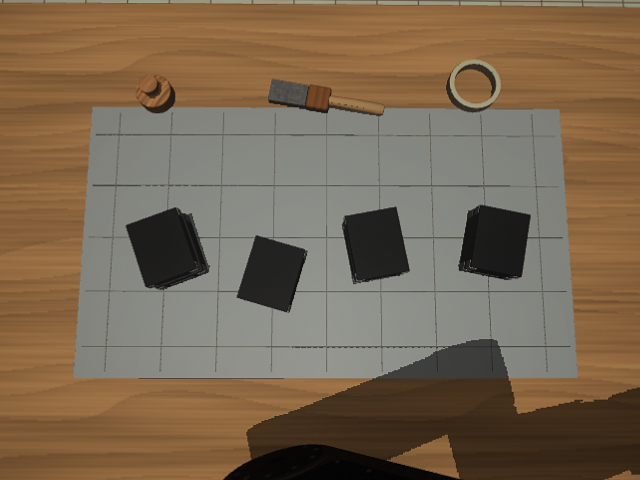

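The side view shows cream bands on the nearest box (298,392) and the third box (348,262). The boxes at (353,312) and (363,215) show none. I'll zoom in to confirm, then fit the tops in the top view.

```bash
cat > h.py <<'E'
import numpy as np,cv2
def ray(c,u,v):
    xd=np.array([(u-c["cx"])/c["fx"],(v-c["cy"])/c["fy"]]);x=xd.copy()
    for _ in range(30): x=xd/(1+c["k1"]*(x@x))
    R=cv2.Rodrigues(c["rvec"])[0]
    return -R.T@c["tvec"], R.T@np.array([x[0],x[1],1])
def at_z(c,u,v,z):
    o,d=ray(c,u,v);return o+d*(z-o[2])/d[2]
def proj(c,P):
    R=cv2.Rodrigues(c["rvec"])[0]
    p=np.atleast_2d(P)@R.T+c["tvec"];x=p[:,:2]/p[:,2:]
    x=x*(1+c["k1"]*(x**2).sum(1,keepdims=True))
    return x*[c["fx"],c["fy"]]+[c["cx"],c["cy"]]
E
python3 - <<'E'
import pickle,cv2,numpy as np
from h import *
d=pickle.load(open("cam0.pkl","rb"))
for n in d: print(n,ray(d[n],320,240))
im=d["side"]["image"][180:430,240:410,::-1]
im=np.clip(im.astype(float)*1.6,0,255).astype(np.uint8)
a=cv2.resize(im[:125],None,fx=4,fy=4,interpolation=2)
cv2.imwrite("pics/s1.png",a)
im=d["top"]["image"][190:325,110:550,::-1]
im=np.clip(im.astype(float)*3,0,255).astype(np.uint8)
cv2.imwrite("pics/t1.png",cv2.resize(im,(792,243),interpolation=2))
# proud/shut hypotheses from top masks: area quad
g=d["top"]["image"].max(2)
m=(g<45).astype(np.uint8);m[330:]=0
n,l,st,ce=cv2.connectedComponentsWithStats(m)
for i in range(1,n):
    if st[i,4]>500:
        r=cv2.minAreaRect(np.argwhere(l==i)[:,::-1].astype(np.float32))
        print(st[i],r,at_z(d["top"],*r[0],70),at_z(d["top"],*r[0],89))
E
```

```text
side (array([368.27107672, 682.92328857, 492.40884476]), array([ 0.24175126, -0.84678282, -0.47398001]))
top (array([429.42704184,  15.6131551 , 851.34854243]), array([ 0.13411767, -0.00424307, -0.99104592]))
[ 343  207   66   75 3702] ((375.04443359375, 244.86380004882812), (67.74452209472656, 57.06726837158203), 79.4608154296875) [527.80400263 -72.81944789  70.        ] [525.41177668 -70.66903822  89.        ]
[ 459  206   71   74 4064] ((494.43243408203125, 242.40541076660156), (62.8004150390625, 68.71878051757812), 9.462322235107422) [ 532.10012447 -258.42384077   70.        ] [ 529.60343001 -251.76010155   89.        ]
[ 126  208   82   81 4337] ((166.32838439941406, 248.63711547851562), (72.64054870605469, 63.92250061035156), 71.02959442138672) [521.12261859 248.74246127  70.        ] [518.89286341 243.0734716   89.        ]
[ 238  236   68   76 3413] ((272.0168151855469, 273.7617492675781), (54.04072570800781, 64.5587158203125), 16.557071685791016) [482.85699786  85.56383617  70.        ] [481.55774521  83.86285016  89.        ]
```

View pics/s1.png

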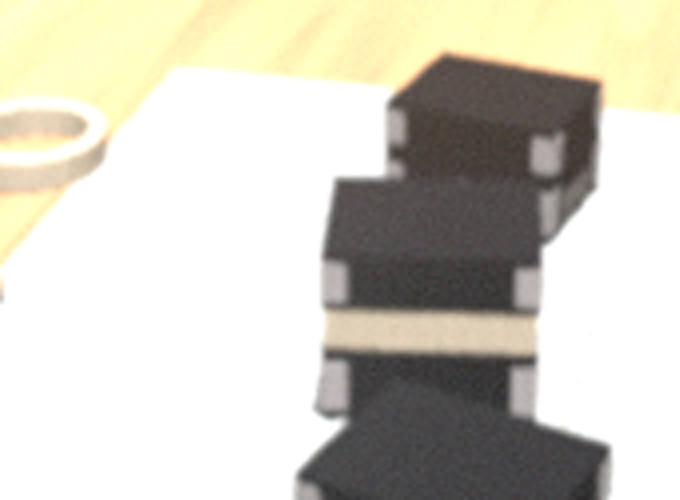

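View pics/t1.png

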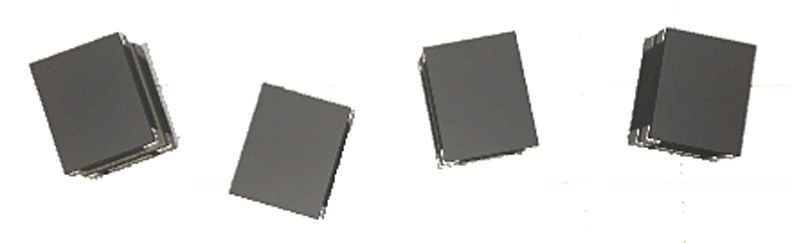

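```bash
cat >> h.py <<'E'
def rel(p,tip=False):
    from cell import env
    from scipy.spatial.transform import Rotation as R
    s=env.state(); return R.from_euler('xyz',s["tcp_rot"]).inv().apply(np.array(p)-s["eef_pos"])
E
python3 - <<'E'
import pickle
from h import *
d=pickle.load(open("cam0.pkl","rb"))["top"]
for q in ([(30,63),(120,33),(158,142),(67,174)],[(424,47),(514,31),(538,145),(441,160)]):
  for z in(70,89):
    P=np.array([at_z(d,u/1.8+110,v/1.8+190,z) for u,v in q])
    print(z,P.mean(0),np.linalg.norm(P-np.roll(P,-1,0),axis=1))
  print(rel(P.mean(0)+[0,0,310]), proj(pickle.load(open("cam0.pkl","rb"))["side"],P).round())
E
```

```text
70 [523.74354069 255.44802324  70.        ] [ 80.73972768 101.03419502  80.65406031 101.87052416]
89 [521.45005273 249.61597487  89.        ] [78.77638515 98.57735329 78.69280095 99.39334547]
[ 575.87953017 -675.56076606    5.95414417] [[260. 372.]
 [262. 331.]
 [335. 326.]
 [341. 366.]]
70 [530.86196569 -74.72904001  70.        ] [ 79.59521478 100.72724384  83.91134287  98.53254179]
89 [528.39537946 -72.53219492  89.        ] [77.65970329 98.27786622 81.87087638 96.13653259]
[ 469.2548459  -371.49043933    5.64760083] [[321. 243.]
 [324. 224.]
 [375. 225.]
 [374. 246.]]
```

Emit:
{"op": "play_rows", "data": {
  "increments": [
    {"dz": 0},
    {"dz": 0},
    {"dz": 0},
    {"dz": 0}
  ],
  "fingers": 0
}}

```text
invalid input
```

Sizes of about 80 x 100 mm and the side-view reprojection agree with proud tops at about z=89. The move was refused, so I'll retry with full rows.

Emit:
{"op": "play_rows", "data": {
  "increments": [
    {"dx": 39,"dy": -31,"dz": 0,"rx": 0,"ry": 0,"rz": 0},
    {"dx": 60,"dy": -48,"dz": 0,"rx": 0,"ry": 0,"rz": 0},
    {"dx": 90,"dy": -72,"dz": 0,"rx": 0,"ry": 0,"rz": 0},
    {"dx": 120,"dy": -95,"dz": 0,"rx": 0,"ry": 0,"rz": 0},
    {"dx": 150,"dy": -119,"dz": 0,"rx": 0,"ry": 0,"rz": 0},
    {"dx": 180,"dy": -143,"dz": 0,"rx": 0,"ry": 0,"rz": 0},
    {"dx": 210,"dy": -167,"dz": 0,"rx": 0,"ry": 0,"rz": 0},
    {"dx": 235,"dy": -186,"dz": 0,"rx": 0,"ry": 0,"rz": 0}
  ],
  "fingers": 0.0
}}

```text
t: 0.77
eef_pos: [374.9, -326.2, 404.3]
tcp_rot: [-3.14, -0.0, 0.359]
ft_force: [0.4, -0.3, 0.7]
opening: 0.494
```

Emit:
{"op": "play_rows", "data": {
  "increments": [
    {"dx": 30,"dy": -24,"dz": 0,"rx": 0,"ry": 0,"rz": 0},
    {"dx": 60,"dy": -47,"dz": 0,"rx": 0,"ry": 0,"rz": 0},
    {"dx": 90,"dy": -71,"dz": 10,"rx": 0,"ry": 0,"rz": 0},
    {"dx": 120,"dy": -95,"dz": 20,"rx": 0,"ry": 0,"rz": 0},
    {"dx": 150,"dy": -118,"dz": 30,"rx": 0,"ry": 0,"rz": 0},
    {"dx": 180,"dy": -142,"dz": 40,"rx": 0,"ry": 0,"rz": 0},
    {"dx": 210,"dy": -165,"dz": 60,"rx": 0,"ry": 0,"rz": 0},
    {"dx": 233,"dy": -184,"dz": 75,"rx": 0,"ry": 0,"rz": 0}
  ],
  "fingers": 0.0
}}

```text
t: 1.43
eef_pos: [529.1, -69.7, 328.7]
tcp_rot: [-3.14, -0.0, 0.36]
ft_force: [0.9, -0.6, -1.1]
opening: 0.01
```

```bash
python3 - <<'E'
from cell import env
from h import *
print(rel([528.4,-72.5,284]), env.state()["qvel"])
E
```

```text
[-1.65032418  2.42931332 44.69241551] [ 0.66891529  0.42165044 -0.12739094 -0.0006746  -0.28612346  0.66185514]
```

Centre over the third box and lower to just above the lid: tip z is about 94, and the lid top could be 86–92.

Emit:
{"op": "play_rows", "data": {
  "increments": [
    {"dx": -1.5,"dy": 2.5,"dz": 0,"rx": 0,"ry": 0,"rz": 0},
    {"dx": -1.5,"dy": 2.5,"dz": 0,"rx": 0,"ry": 0,"rz": 0},
    {"dx": -1.5,"dy": 2.5,"dz": 10,"rx": 0,"ry": 0,"rz": 0},
    {"dx": -1.5,"dy": 2.5,"dz": 20,"rx": 0,"ry": 0,"rz": 0},
    {"dx": -1.5,"dy": 2.5,"dz": 30,"rx": 0,"ry": 0,"rz": 0},
    {"dx": -1.5,"dy": 2.5,"dz": 37,"rx": 0,"ry": 0,"rz": 0},
    {"dx": -1.5,"dy": 2.5,"dz": 40,"rx": 0,"ry": 0,"rz": 0},
    {"dx": -1.5,"dy": 2.5,"dz": 40,"rx": 0,"ry": 0,"rz": 0}
  ],
  "fingers": 0.0
}}

```text
t: 2.1
eef_pos: [528.4, -73.0, 287.8]
tcp_rot: [-3.139, 0.001, 0.359]
ft_force: [0.2, 0.7, 0.5]
opening: 0.005
```

```bash
python3 - <<'E'
from cell import env,viewer
from h import *
print(rel([528.4,-72.5,284]), env.state()["ft_force"])
im=viewer.read_camera("side")["image"][180:330,260:460,::-1]
cv2.imwrite("pics/s2.png",cv2.resize(im,None,fx=4,fy=4))
E
```

```text
[ 0.17709826 -0.42102845  3.82552595] [0.16523007 0.68372966 0.52686044]
```

View pics/s2.png

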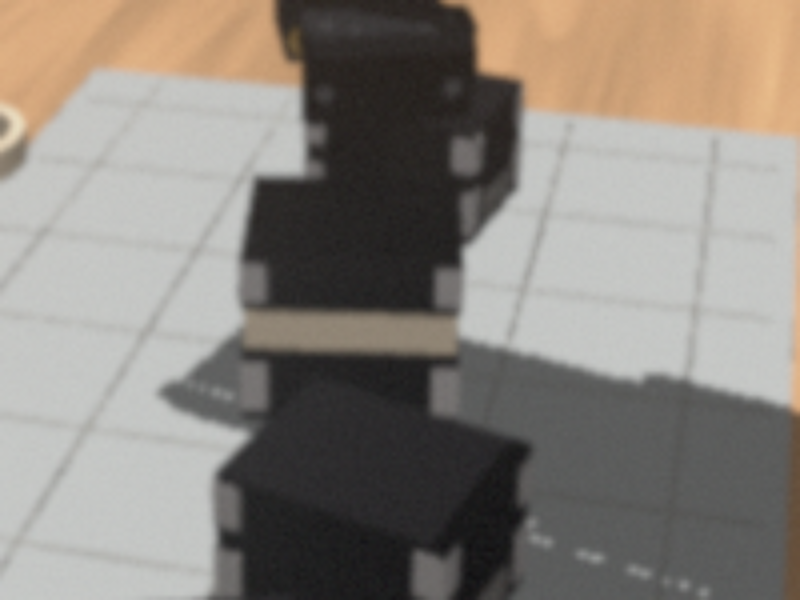

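The gripper is over the third box's lid, with its cream band at (347,262) untouched. Tips are at 97.8 mm, and home is TCP z=260.

Emit:
{"op": "play_rows", "data": {
  "increments": [
    {"dx": 0,"dy": 0,"dz": 3,"rx": 0,"ry": 0,"rz": 0},
    {"dx": 0,"dy": 0,"dz": 6,"rx": 0,"ry": 0,"rz": 0},
    {"dx": 0,"dy": 0,"dz": 9,"rx": 0,"ry": 0,"rz": 0},
    {"dx": 0,"dy": 0,"dz": 12,"rx": 0,"ry": 0,"rz": 0},
    {"dx": 0,"dy": 0,"dz": 15,"rx": 0,"ry": 0,"rz": 0},
    {"dx": 0,"dy": 0,"dz": 18,"rx": 0,"ry": 0,"rz": 0},
    {"dx": 0,"dy": 0,"dz": 21,"rx": 0,"ry": 0,"rz": 0},
    {"dx": 0,"dy": 0,"dz": 24,"rx": 0,"ry": 0,"rz": 0}
  ],
  "fingers": 0.0
}}

```text
t: 2.82
eef_pos: [528.6, -72.9, 264.2]
tcp_rot: [-3.14, -0.0, 0.359]
ft_force: [-0.1, -2.4, 5.4]
opening: 0.006
```

Emit:
{"op": "play_rows", "data": {
  "increments": [
    {"dx": 0,"dy": 0,"dz": 1,"rx": 0,"ry": 0,"rz": 0},
    {"dx": 0,"dy": 0,"dz": 2,"rx": 0,"ry": 0,"rz": 0},
    {"dx": 0,"dy": 0,"dz": 3,"rx": 0,"ry": 0,"rz": 0},
    {"dx": 0,"dy": 0,"dz": 3,"rx": 0,"ry": 0,"rz": 0}
  ],
  "fingers": 0.0
}}

```text
t: 3.15
eef_pos: [528.6, -72.8, 261.0]
tcp_rot: [-3.14, 0.0, 0.359]
ft_force: [0.8, -0.4, 0.1]
opening: 0.005
```

Emit:
{"op": "play_rows", "data": {
  "increments": [
    {"dx": 0,"dy": 0,"dz": 0.5,"rx": 0,"ry": 0,"rz": 0},
    {"dx": 0,"dy": 0,"dz": 1,"rx": 0,"ry": 0,"rz": 0},
    {"dx": 0,"dy": 0,"dz": 1.5,"rx": 0,"ry": 0,"rz": 0}
  ],
  "fingers": 0.0
}}

```text
t: 3.4
eef_pos: [528.6, -72.8, 260.2]
tcp_rot: [-3.14, -0.0, 0.359]
ft_force: [-4.4, 0.3, 21.0]
opening: 0.006
```

It stopped hard at 260.2 (tip z=70.2, 21 N). Lift and look.

Emit:
{"op": "play_rows", "data": {
  "increments": [
    {"dx": 0,"dy": 0,"dz": -3,"rx": 0,"ry": 0,"rz": 0},
    {"dx": 0,"dy": 0,"dz": -15,"rx": 0,"ry": 0,"rz": 0},
    {"dx": 0,"dy": 0,"dz": -40,"rx": 0,"ry": 0,"rz": 0},
    {"dx": 0,"dy": 0,"dz": -70,"rx": 0,"ry": 0,"rz": 0},
    {"dx": 15,"dy": -30,"dz": -80,"rx": 0,"ry": 0,"rz": 0},
    {"dx": 30,"dy": -60,"dz": -80,"rx": 0,"ry": 0,"rz": 0},
    {"dx": 45,"dy": -90,"dz": -80,"rx": 0,"ry": 0,"rz": 0},
    {"dx": 60,"dy": -120,"dz": -80,"rx": 0,"ry": 0,"rz": 0}
  ],
  "fingers": 0.0
}}

```text
t: 4.07
eef_pos: [542.3, 61.9, 340.6]
tcp_rot: [-3.14, -0.0, 0.359]
ft_force: [-0.2, -0.4, -0.4]
opening: 0.006
```

```bash
python3 - <<'E'
from cell import env,viewer
from h import *
print(rel([521.5,249.6,284]), env.state()["eef_pos"])
im=viewer.read_camera("side")["image"][180:430,240:440,::-1]
cv2.imwrite("pics/s3.png",cv2.resize(im,None,fx=2.4,fy=2.4))
E
```

```text
[  46.35700812 -182.9824908    56.93718072] [542.31919402  61.89250253 340.62034301]
```

View pics/s3.png

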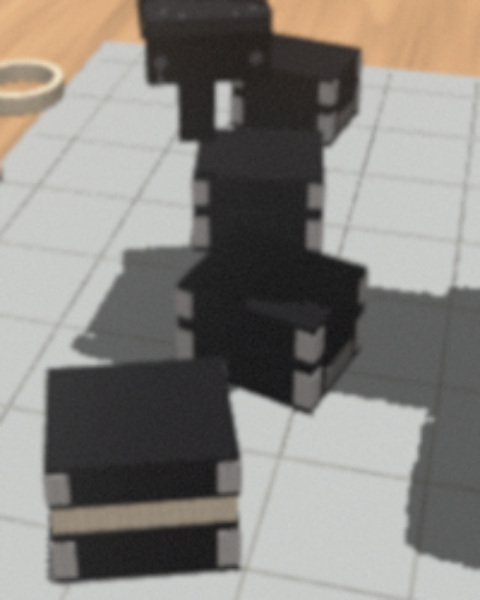

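The third box is shut: no cream, and the same thin seam as the others. Now the near box.

Emit:
{"op": "play_rows", "data": {
  "increments": [
    {"dx": 6,"dy": -30,"dz": 0,"rx": 0,"ry": 0,"rz": 0},
    {"dx": 14,"dy": -60,"dz": 0,"rx": 0,"ry": 0,"rz": 0},
    {"dx": 22,"dy": -90,"dz": 0,"rx": 0,"ry": 0,"rz": 0},
    {"dx": 30,"dy": -120,"dz": 0,"rx": 0,"ry": 0,"rz": 0},
    {"dx": 38,"dy": -150,"dz": 5,"rx": 0,"ry": 0,"rz": 0},
    {"dx": 44,"dy": -175,"dz": 15,"rx": 0,"ry": 0,"rz": 0},
    {"dx": 46.5,"dy": -183,"dz": 25,"rx": 0,"ry": 0,"rz": 0},
    {"dx": 46.5,"dy": -183,"dz": 25,"rx": 0,"ry": 0,"rz": 0}
  ],
  "fingers": 0.0
}}

```text
t: 4.78
eef_pos: [520.6, 255.4, 313.9]
tcp_rot: [-3.139, 0.002, 0.364]
ft_force: [-0.6, 0.5, -0.7]
opening: 0.005
```

```bash
python3 - <<'E'
from h import *
print(rel([521.5,249.6,288]))
E
```

```text
[-1.17417912  5.81617346 25.91670105]
```

Emit:
{"op": "play_rows", "data": {
  "increments": [
    {"dx": -1,"dy": 6,"dz": 0,"rx": 0,"ry": 0,"rz": 0},
    {"dx": -1,"dy": 6,"dz": 0,"rx": 0,"ry": 0,"rz": 0},
    {"dx": -1,"dy": 6,"dz": 6,"rx": 0,"ry": 0,"rz": 0},
    {"dx": -1,"dy": 6,"dz": 12,"rx": 0,"ry": 0,"rz": 0},
    {"dx": -1,"dy": 6,"dz": 18,"rx": 0,"ry": 0,"rz": 0},
    {"dx": -1,"dy": 6,"dz": 23,"rx": 0,"ry": 0,"rz": 0},
    {"dx": -1,"dy": 6,"dz": 26,"rx": 0,"ry": 0,"rz": 0},
    {"dx": -1,"dy": 6,"dz": 26,"rx": 0,"ry": 0,"rz": 0}
  ],
  "fingers": 0.0
}}

```text
t: 5.45
eef_pos: [521.7, 249.3, 287.1]
tcp_rot: [-3.139, 0.004, 0.363]
ft_force: [-0.2, -0.2, 0.8]
opening: 0.002
```

```bash
python3 - <<'E'
from h import *
from cell import env
print(rel([521.5,249.6,260.0]),env.state()["qvel"])
E
```

```text
[ 1.40593310e-02 -2.33145596e-01  2.70964801e+01] [ 0.00442575 -0.01254075 -0.01141503 -0.00150206  0.01661015  0.00193138]
```

Emit:
{"op": "play_rows", "data": {
  "increments": [
    {"dx": 0,"dy": 0,"dz": 3,"rx": 0,"ry": 0,"rz": 0},
    {"dx": 0,"dy": 0,"dz": 6,"rx": 0,"ry": 0,"rz": 0},
    {"dx": 0,"dy": 0,"dz": 9,"rx": 0,"ry": 0,"rz": 0},
    {"dx": 0,"dy": 0,"dz": 12,"rx": 0,"ry": 0,"rz": 0},
    {"dx": 0,"dy": 0,"dz": 15,"rx": 0,"ry": 0,"rz": 0},
    {"dx": 0,"dy": 0,"dz": 18,"rx": 0,"ry": 0,"rz": 0},
    {"dx": 0,"dy": 0,"dz": 21,"rx": 0,"ry": 0,"rz": 0},
    {"dx": 0,"dy": 0,"dz": 24,"rx": 0,"ry": 0,"rz": 0}
  ],
  "fingers": 0.0
}}

```text
t: 6.12
eef_pos: [521.6, 249.4, 263.0]
tcp_rot: [-3.139, 0.003, 0.363]
ft_force: [-1.0, -1.0, 4.6]
opening: 0.003
```

Emit:
{"op": "play_rows", "data": {
  "increments": [
    {"dx": 0,"dy": 0,"dz": 1,"rx": 0,"ry": 0,"rz": 0},
    {"dx": 0,"dy": 0,"dz": 2,"rx": 0,"ry": 0,"rz": 0},
    {"dx": 0,"dy": 0,"dz": 2.5,"rx": 0,"ry": 0,"rz": 0},
    {"dx": 0,"dy": 0,"dz": 2.5,"rx": 0,"ry": 0,"rz": 0}
  ],
  "fingers": 0.0
}}

```text
t: 6.45
eef_pos: [521.6, 249.4, 260.4]
tcp_rot: [-3.139, 0.003, 0.363]
ft_force: [-0.1, -0.8, 3.0]
opening: 0.008
```

Emit:
{"op": "play_rows", "data": {
  "increments": [
    {"dx": 0,"dy": 0,"dz": 0.5,"rx": 0,"ry": 0,"rz": 0},
    {"dx": 0,"dy": 0,"dz": 1,"rx": 0,"ry": 0,"rz": 0},
    {"dx": 0,"dy": 0,"dz": 1,"rx": 0,"ry": 0,"rz": 0}
  ],
  "fingers": 0.0
}}

```text
t: 6.7
eef_pos: [521.5, 249.4, 260.3]
tcp_rot: [-3.139, 0.003, 0.363]
ft_force: [-2.4, -2.1, 13.8]
opening: 0.004
```

Emit:
{"op": "play_rows", "data": {
  "increments": [
    {"dx": 0,"dy": 0,"dz": 1,"rx": 0,"ry": 0,"rz": 0},
    {"dx": 0,"dy": 0,"dz": 1.5,"rx": 0,"ry": 0,"rz": 0}
  ],
  "fingers": 0.0
}}

```text
t: 6.87
eef_pos: [521.5, 249.4, 260.2]
tcp_rot: [-3.139, 0.002, 0.364]
ft_force: [-7.2, -2.3, 25.6]
opening: 0.001
```

Emit:
{"op": "play_rows", "data": {
  "increments": [
    {"dx": 0,"dy": 0,"dz": -3,"rx": 0,"ry": 0,"rz": 0},
    {"dx": 0,"dy": 0,"dz": -15,"rx": 0,"ry": 0,"rz": 0},
    {"dx": 0,"dy": 0,"dz": -40,"rx": 0,"ry": 0,"rz": 0},
    {"dx": 0,"dy": 0,"dz": -75,"rx": 0,"ry": 0,"rz": 0},
    {"dx": 0,"dy": 0,"dz": -110,"rx": 0,"ry": 0,"rz": 0},
    {"dx": 0,"dy": 0,"dz": -130,"rx": 0,"ry": 0,"rz": 0},
    {"dx": 0,"dy": 0,"dz": -140,"rx": 0,"ry": 0,"rz": 0},
    {"dx": 0,"dy": 0,"dz": -140,"rx": 0,"ry": 0,"rz": 0}
  ],
  "fingers": 0.0
}}

```text
t: 7.53
eef_pos: [521.8, 249.1, 401.8]
tcp_rot: [-3.139, -0.001, 0.364]
ft_force: [0.6, 0.3, -0.6]
opening: 0.003
```

```bash
python3 - <<'E'
from cell import env,viewer
from h import *
a=viewer.read_camera("side")["image"]
cv2.imwrite("pics/s4.png",cv2.resize(a[180:440,160:460,::-1],None,fx=2.2,fy=2.2))
cv2.imwrite("pics/t4.png",viewer.read_camera("top")["image"][:,:,::-1])
s=env.state();print(s["eef_pos"],s["ft_force"])
E
```

```text
[521.63834203 249.02343075 398.93284994] [-0.64472859 -0.30705964  0.15569933]
```

View pics/s4.png

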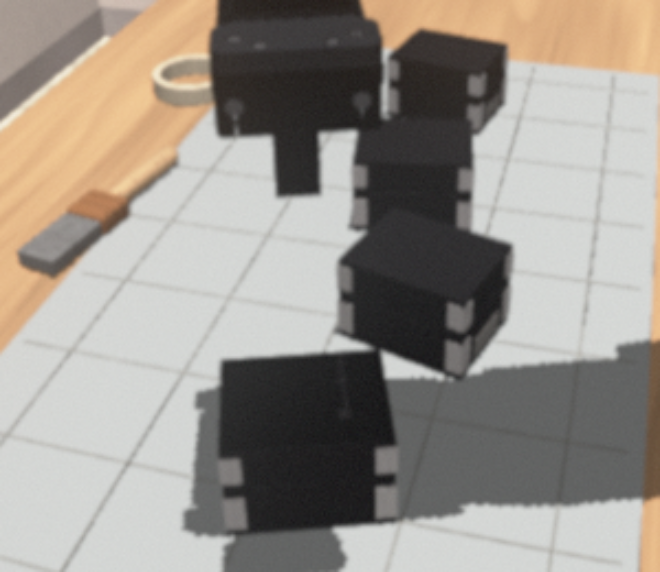

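View pics/t4.png

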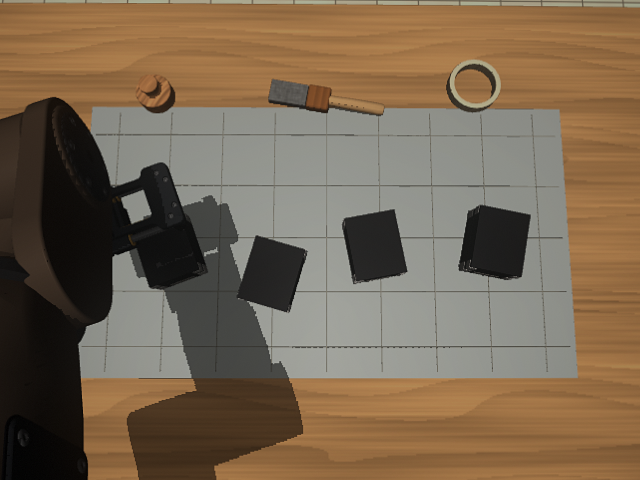

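All four boxes show only a thin seam and no cream. The shut boxes are at the same pixels as before, about (272,274) and (494,242), and the arm is clear.

```bash
python3 -c "
from cell import env
env.job_done()"
```

```text
the job is handed in; nothing more can be done
```

Both proud lids are now fully home, and the job is handed in at about 7.6 s on the robot's clock.

- **What I did:** I pressed each lid straight down with the closed fingertips at its centre. They are the boxes at about (528, -73) and (521, 250) mm.
- **Hard stop:** both lids stopped with the fingertips at 70.2 mm, against 70 mm for a shut lid. The last force readings were 21 N and 26 N.
- **Last pictures:** no cream shows on any of the four boxes. By eye the pressed boxes have not visibly moved. The arm partly hid the one at (521, 250) in the last top view, but the side view shows it clearly. The two shut boxes stayed where they were, and I never touched them.
- **Failed or disagreeing checks:** none at the end. The first move call was refused as invalid input before anything moved, so I resent it with every field filled in.

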